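# Take the reference plug out of the coffee moisture meter and set it to measure

## Robot

A 6-joint arm with a two-finger parallel gripper is mounted at the origin on the work surface. World frame = base frame: x ahead of the robot, y to its left, z up, the work surface at z = 0. Lengths are in mm, angles in rad, forces in N, time in s.
With the tool pointing down it reaches from about 325 to 775 mm from the base axis. Payload 5.5 kg.
Tool frame: the origin (TCP) lies between the finger pads, 19 mm behind the fingertips; this is the grasp point; z points along the fingers, x is the direction in which the jaws open and shut, and the axes are right-handed (so a half turn about z gives the same grasp; the last joint's range is limited). The gripper opens to 85 mm and grips with 20 to 120 N. Pads are 22 mm wide; open, the fingers measure 114 mm over their backs; the gripper's body (76 mm by 85 mm) begins 54 mm behind the grasp point. The pads swing forward as they close: fully open they stand 13 mm farther back than shut.
Start: joints at [-1.358, 0.091, 1.231, -0, 1.82, -0.057], TCP at [159.922, -578.309, 249.975] pointing down, gripper open.
Joint ranges: [-2.87, 2.87], [-0.86, 2.18], [0.17, 2.46], [-1.51, 4.65], [0.06, 2.69], [-2.65, 2.65]. Speed limits (rad/s): [2.57, 2.57, 3.01, 3.14, 3.14, 3.14].

## Interface

Orientations are given as a unit quaternion [w, x, y, z].
In Python, from cell import get_obs, capture, camera_params, job_done gives the robot as it stands.
- The arm moves only by the tool carry_out, never from a script. Its argument "moves" is a list of rows, each an object with "slide": the shift along the tool's x, y, z in cm, a list of three; "turn": the turn, a rotation vector about the tool's x, y, z in rad, a list of three; "grip": the closure in counts, from 0 (fully open) to 255 (shut). In form: [{"slide": [x, y, z], "turn": [wx, wy, wz], "grip": grip}, ...]. A call has 1 to 20 rows; each row shifts and turns the commanded pose from where the row before left it, along the tool's axes as they then stand; what a row does not reach is not made up. A row lasts 1/12 s, in which the tool goes at most 41.7 mm and 7.16 degrees, less where a joint would pass 70% of its speed; a pose out of reach is approached as far as the arm can. A call with a gripper value outside its range is refused whole. The fingers move at their own pace and stop on an object; the grip force is fixed at half the most. Time passes only in rows, so rows that do not move let the fingers close. It gives the time, the measured TCP pose, the force and the opening at its end, in the units of the state.
- get_obs(): the state, without advancing time (a new reading comes with each control period).
- capture(name): name is "side" or "top" or "wrist"; returns the picture (420x560x3 uint8, red, green, blue); there is no depth.
- camera_params(name): a dict with "fx", "fy", "cx", "cy" (pixels), "R" (3x3) and "t" (3): a world point X has camera coordinates R X + t; the wrist camera has in their place "T_tool_cam" (4x4, takes a point from camera to tool coordinates, whose origin is the TCP and whose axes are the tool frame's). Camera axes: x right, y down, z forward; pixel columns grow to the right and rows downward; lengths in mm; the calibration is good to about 2 mm. A picture is of the moment at which its call begins: read the wrist's pose just before it. camera_params takes no time and is no camera call.
- job_done(): hands the job in, once; it reports no verdict.
The state is a dict: "time_s": time; "q": joint angles; "qd": joint speeds; "joint_torque": joint torques, N m; "eef_pos": TCP position; "orientation": TCP orientation; "force": force on the tool from outside, world axes, zero at the start; "ft_torque": the same for the moment, N m; "opening": opening from 0.0 (shut) to 1.0 (fully open).
Only numpy, scipy, OpenCV 4.12 (cv2) and the standard library are available. Lean on these libraries where they do the work, as an engineer would, in place of code of your own. Each camera call takes 0.05 s, during which the arm holds its last target. There are 200 camera calls.

## Task

The moisture meter's check is finished: pull the black reference plug straight out of its sloping socket under the meter's head (it holds with a spring click), and lay it down on its side in the low metal tray without dropping it. Then push the meter's knob down, turn it clockwise while it is down (never force it round) as far as it goes, and let it spring back up. Do not shove the tray or the blue sample pan about.

Things in the scene. Friction and masses are not known exactly. Their poses are not given: they have to be found in the camera images.
- meter: Moisture meter, fixed: white deck 210 x 300 mm, top at z 50 (x -90 to +120). Origin under it on the table; x points away from the robot at yaw 0. On its left (+y) a tower (x 5 to 120, y 10 to 140 mm) carries a grey overhanging head (x -33 to +120, y 5 to 145, z 171 to 205; a cup on it up to z 250) above the socket: the plug cannot be gripped with an upright tool.
- socket: Black socket block 70 x 70 mm, fixed to the meter at (-30, 75, 100) mm in its frame. Origin at the centre of its mouth, on its face; z is the way the plug comes out, leaning 35 degrees from vertical to the meter's front (-x); y is the meter's y. Hole 14 (x) x 26 (y) x 30 mm deep. A steel detent slide in its +y wall, under the face, springs into the plug's blade.
- plug: Loose reference plug, 70 g, starts fully in the socket, its frame on the socket's. Origin at the centre of the shoulder, on the socket's face. Black ribbed grip 24 (x) x 28 (y) x 42 mm (z 0 to +42); brass blade 12 (x) x 24 (y) mm, z 0 to -26, with a bulge that the detent holds. Grip it over its 28 mm, 22 to 32 mm above the shoulder; pull 10 to 15 N along +z; free after 27 mm.
- tray: Low metal tray, loose, 0.6 kg, 150 (x) x 130 (y) x 20 mm high outside, walls and floor about 4 to 5 mm. Origin at the centre of its underside, z up.
- knob_grip (a point): On the knob's axis, 3 mm below the top of its black bar grip (44 x 14 mm, 28 mm high, over a grey disc 48 mm across); at (-35, -85, 95) mm in the meter's frame when up. The bar lies along the point's x axis (the meter's x when joint knob_turn is 0). With the TCP here the fingertips just clear the disc.
- knob_press (a joint): How far the knob is pushed down, m: 0 up, 0.008 fully down. A spring pushes it up (about 4 N to start, 9 N fully down). It can pass its gate only when more than 0.005 down.
- knob_turn (a joint): Turn of the knob, rad, growing clockwise seen from above: starts near 0 (check, single mark), stop at 1.047 (measure, double mark). While up, a lug on the disc is trapped by a steel gate; it springs up again only within about 0.15 rad of either end.
- pan: Bystander: blue sample pan 150 x 100 x 50 mm high, empty, loose; origin under its centre. It may lie on either side of the meter, with the tray on the other.
Things that resemble listed ones, but are neither listed nor needed, are in the scene too. There is more than one size of the plug; the one meant has the size given above.

How it is judged (in metres and radians):
On the way, in this order (a step that is already met when the one before it is completed fails the run):
1. the plug is out of the socket, at least 40 mm from its seat (distance between plug and socket above 0.04 m), for 0.1 s.
2. the plug lies on its side in the tray, let go (x of plug in the frame of tray between -0.068 and 0.068 m and y of plug in the frame of tray between -0.058 and 0.058 m and z of plug in the frame of tray below 0.04 m and angle between plug's own z axis and vertical above 1 rad and contact force between plug and tray above 0.1 N and contact force between the fingers and plug below 0.1 N), for 0.3 s.
3. the knob is pressed down past its gate while it turns (value of joint knob_press above 0.0035 m and value of joint knob_turn above 0.35 rad), for 0.02 s.
At the end, for the whole second after the job is handed in: The plug lies at rest on its side (axis more than 57 degrees from vertical) in the tray, its shoulder within the tray's walls and less than 40 mm above the tray's underside, touching the tray and not the fingers; the knob is turned past 0.85 rad clockwise and has sprung up (less than 2 mm down) (all of step 2 and linear speed of plug below 0.02 m/s and value of joint knob_turn above 0.85 rad and value of joint knob_press below 0.002 m).
It fails at once if the plug is dropped: it falls freely at over 0.9 m/s (some 4 cm) (linear speed of plug above 0.9 m/s and contact force between anything else and plug below 0.05 N).
It fails at once if the knob is forced round past its gate without being pushed down (value of joint knob_press below 0.003 m and value of joint knob_turn between 0.35 and 0.65 rad).
It fails at once if the tray is shoved more than 40 mm (distance of tray from where it was at the start of the episode above 0.04 m).
It fails at once if the pan is pushed more than 30 mm (distance of pan from where it was at the start of the episode above 0.03 m).
It also fails if it takes over 58 s, if anything falls off the work surface, if the arm or the gripper's body presses on something with over 40 N, if the wrist force passes 120 N, or if a joint passes its speed limit or range.

## Working session

There is one attempt and no reset: what is moved stays moved. The work goes in short steps, Python scripts to look and compute and a tool call to move; the robot and the scene stay as the last step left them, time stands still between calls to the robot, and variables do not carry over. Pictures are saved under pics/ and viewed, about 8 in all and at most 12, crops included, and the job is handed in when it is done.

Besides the shell and the picture viewer there is one more tool, called after ">>>" by a JSON object that holds its "method" and its "body". carry_out: Moves the arm, as the interface text tells. Its arguments: {"type":"object","properties":{"moves":{"type":"array"}},"required":["moves"]}

```bash
ls; mkdir -p pics; python3 - <<'E'
from cell import *
import cv2,json
print(get_obs())
for n in("side","top","wrist"):
    print(n,camera_params(n))
    im=capture(n); cv2.imwrite(f"pics/{n}0.png",im[:,:,::-1])
E
```

```text
pics
{'time_s': 0.0, 'q': array([-1.35768835e+00,  9.18870162e-02,  1.23190749e+00, -4.86878796e-05,
        1.81978308e+00, -5.66831210e-02]), 'qd': array([ 0.00015518, -0.00137933, -0.00117973,  0.00133537,  0.00019392,
        0.00032972]), 'joint_torque': array([ 9.66481894e-04, -4.58728945e+01, -4.18026173e+01,  2.37325304e-05,
        1.15531299e-02,  1.16245582e-05]), 'eef_pos': array([ 159.85947427, -578.05765994,  248.82176556]), 'orientation': array([-6.26863609e-04,  7.95775511e-01, -6.05590910e-01, -7.69799959e-04]), 'force': array([ 0.1195419 , -0.14406152, -0.26662097]), 'ft_torque': array([ 0.02254316,  0.03457387, -0.01517254]), 'opening': 1.0005154945082306}
side {'fx': 497.7209885515947, 'fy': 497.7209885515947, 'cx': 278.32466622149127, 'cy': 212.553714221315, 'R': array([[-0.99667284, -0.08149241, -0.00149785],
       [-0.05142627,  0.64300133, -0.76413652],
       [ 0.06323444, -0.76151709, -0.64505281]]), 't': array([ 639.00941946,   96.78462772, 1089.46373848])}
top {'fx': 412.7033198409259, 'fy': 412.7033198409259, 'cx': 279.6507859858524, 'cy': 212.83168827643956, 'R': array([[ 0.00781895, -0.99989019,  0.01258826],
       [-0.9829013 , -0.01000085, -0.1838614 ],
       [ 0.18396711, -0.01093541, -0.98287157]]), 't': array([  2.77335579, 635.65698867, 955.96754866])}
wrist {'fx': 366.10307228422386, 'fy': 366.10307228422386, 'cx': 285.13905657855435, 'cy': 207.23363906635265, 'T_tool_cam': array([[ 9.99999275e-01, -1.17447433e-03,  2.67123771e-04,
        -6.68840798e-01],
       [ 1.04748909e-03,  9.57488374e-01,  2.88469959e-01,
        -7.29705738e+01],
       [-5.94568465e-04, -2.88469470e-01,  9.57488909e-01,
        -1.22219616e+02],
       [ 0.00000000e+00,  0.00000000e+00,  0.00000000e+00,
         1.00000000e+00]])}
```

View pics/top0.png

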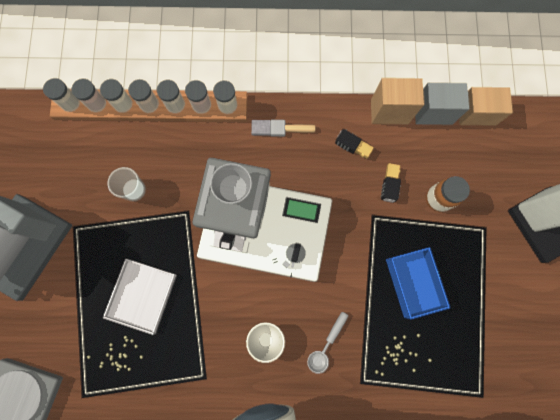

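View pics/side0.png

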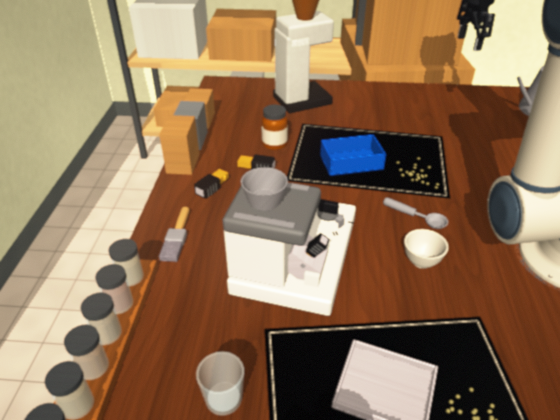

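The top view shows the meter (deck corners near (197,258), (318,280) and (331,197)), the tray at (140,296) and the pan at (418,283). Plug candidates are the one in the socket at (228,241) and two loose ones at (353,143) and (391,182). In the side view these are (318,244), (211,183) and (257,162). By the description I choose the one in the socket. I'll check it in a close crop.

```bash
python3 - <<'E'
import cv2,numpy as np
t=cv2.imread("pics/top0.png");s=cv2.imread("pics/side0.png")
a=cv2.resize(t[190:290,190:340],None,fx=4,fy=4,interpolation=cv2.INTER_CUBIC)[:, :600]
b=cv2.resize(s[190:315,220:360],None,fx=4,fy=4,interpolation=cv2.INTER_CUBIC)
cv2.imwrite("pics/c1.png",np.hstack([cv2.resize(t[150:290,190:340],(400,373)),cv2.resize(s[170:315,220:360],(400,414))[:373]]))
E
```

```text
(no output)
```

View pics/c1.png

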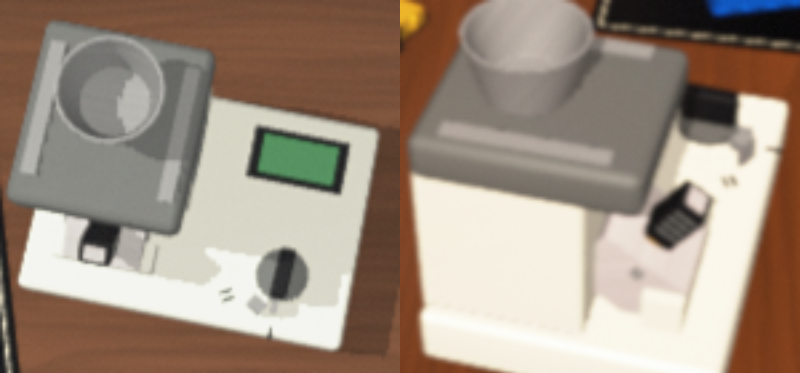

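Plug in socket confirmed: black ribbed, end face at top px (226,244) and side px (324,239). Next I fit the meter pose from both views and triangulate the plug end and the knob as a check.

```bash
cat > h.py <<'E'
import numpy as np,cv2
from cell import *
from scipy.optimize import least_squares
from scipy.spatial.transform import Rotation as Ro
def proj(c,X):
    p=camera_params(c); Y=p["R"]@np.array(X,float)+p["t"]
    return np.array([p["fx"]*Y[0]/Y[2]+p["cx"],p["fy"]*Y[1]/Y[2]+p["cy"]])
def ray(c,u):
    p=camera_params(c); d=p["R"].T@np.array([(u[0]-p["cx"])/p["fx"],(u[1]-p["cy"])/p["fy"],1]); return -p["R"].T@p["t"],d
def onz(c,u,z):
    o,d=ray(c,u); return o+d*(z-o[2])/d[2]
def tri(l):
    return least_squares(lambda X:np.concatenate([proj(c,X)-u for c,u in l]),[500,0,50]).x
def M(p,X): # pose x,y,yaw
    c,s=np.cos(p[2]),np.sin(p[2]); return np.array([p[0]+c*X[0]-s*X[1],p[1]+s*X[0]+c*X[1],X[2]])
E
python3 - <<'E'
from h import *
np.set_printoptions(precision=1,suppress=True)
t=lambda x,y:(190+x/2.667,150+y/2.667); s=lambda x,y:(220+(x-400)/2.857,170+y/2.857)
L=[("top",t(19,287),(-90,150,50)),("top",t(338,350),(-90,-150,50)),("top",t(379,128),(120,-150,50)),("side",s(787,100),(-90,-150,50)),
("top",t(97,252),(-54.1,75,134.4)),("side",s(696,197),(-54.1,75,134.4)),("top",t(285,272),(-35,-85,98)),("side",s(713,100),(-35,-85,98))]
r=least_squares(lambda p:np.concatenate([proj(c,M(p,X))-u for c,u,X in L]),[500,0,-.18],x_scale=[100,100,.1],loss="soft_l1")
print(r.x); print(r.fun.reshape(-1,2))
print("plug top",tri([(L[4][0],L[4][1]),(L[5][0],L[5][1])]),M(r.x,(-54.1,75,134.4)))
print("knob top",tri([(L[6][0],L[6][1]),(L[7][0],L[7][1])]),M(r.x,(-35,-85,98)))
for u in[(128,260),(176,273),(155,333),(104,319)]: print("tray",onz("top",u,20))
for u in[(359,342),(438,374)]: print("tray side",onz("side",u,20))
for u in[(387,259),(435,248),(449,308),(410,319)]: print("pan",onz("top",u,50))
E
```

```text
[585.4  46.5  -0.2]
[[-1.2 -0. ]
 [ 0.8  0.6]
 [ 0.2  0.3]
 [-0.1 -1. ]
 [-1.   0.9]
 [-0.8 -0. ]
 [-0.5  0.4]
 [-1.7 -4.1]]
plug top [546.2 128.3 133. ] [546.1 130.2 134.4]
knob top [533.8 -32.   86.3] [535.3 -30.6  98. ]
tray [519.6 384.8  20. ]
tray [488.5 263.9  20. ]
tray [344.7 306.7  20. ]
tray [376.6 432.   20. ]
tray side [472.7 274.1  20. ]
tray side [341.3 328.4  20. ]
pan [ 525.4 -254.3   50. ]
pan [ 553.4 -373.5   50. ]
pan [ 410.  -398.3   50. ]
pan [ 383.8 -303.4   50. ]
```

```bash
cat >> h.py <<'E'
P=[585.4,46.5,-0.19]
def Rw(o): return Ro.from_quat([o[1],o[2],o[3],o[0]])
def meterR(): return Ro.from_euler("z",P[2])
def delta(target,Rt=None,verbose=1):
    "slide (cm) in present tool axes and turn vec to reach target position/orientation"
    o=get_obs(); R=Rw(o["orientation"])
    s=R.inv().apply(np.array(target)-o["eef_pos"])/10
    t=(R.inv()*Rt).as_rotvec() if Rt is not None else np.zeros(3)
    print("slide cm",s.round(2),"turn",t.round(3)); return s,t
def plugpt(a): return M(P,(-30-.5736*a,75,100+.8192*a))
def Rplug():
    m=meterR(); x=m.apply([0,1,0]); z=m.apply([.5736,0,-.8192]); return Ro.from_matrix(np.c_[x,np.cross(z,x),z])
E
sed -i 's/^P=.*/P=[585.4,46.5,PYAW]/' h.py
python3 - <<'E'
from h0 import * if False else None
E
python3 - <<'E'
import re
s=open('h.py').read().replace("PYAW","-0.19");open('h.py','w').write(s)
import sys;sys.path.insert(0,'.')
from h import *
t=lambda x,y:(190+x/2.667,150+y/2.667); s=lambda x,y:(220+(x-400)/2.857,170+y/2.857)
L=[("top",t(19,287),(-90,150,50)),("top",t(338,350),(-90,-150,50)),("top",t(379,128),(120,-150,50)),("side",s(787,100),(-90,-150,50)),
("top",t(97,252),(-54.1,75,134.4)),("side",s(696,197),(-54.1,75,134.4)),("top",t(285,272),(-35,-85,98))]
r=least_squares(lambda p:np.concatenate([proj(c,M(p,X))-u for c,u,X in L]),[500,0,-.18],x_scale=[100,100,.1])
print(r.x.round(4)); q=plugpt(120);print(q)
delta([q[0],q[1],250]); print(Rplug().as_matrix())
E
```

```text
[ 5.857583e+02  4.611490e+01 -1.852000e-01]
[502.51097456 138.81561994 198.304     ]
slide cm [-59.97 -52.13   0.  ] turn [0. 0. 0.]
[[ 1.88858895e-01  8.04415397e-01  5.63247891e-01]
 [ 9.82004235e-01 -1.54705039e-01 -1.08323743e-01]
 [ 1.11022302e-16  5.73569716e-01 -8.19156750e-01]]  File "<stdin>", line 1
    from h0 import * if False else None
                     ^^
SyntaxError: invalid syntax
```

>>> {"method": "carry_out", "body": {"moves": [{"slide": [-3, -2.6, 0], "turn": [0, 0, 0], "grip": 0}, {"slide": [-3, -2.6, 0], "turn": [0, 0, 0], "grip": 0}, {"slide": [-3, -2.6, 0], "turn": [0, 0, 0], "grip": 0}, {"slide": [-3, -2.6, 0], "turn": [0, 0, 0], "grip": 0}, {"slide": [-3, -2.6, 0], "turn": [0, 0, 0], "grip": 0}, {"slide": [-3, -2.6, 0], "turn": [0, 0, 0], "grip": 0}, {"slide": [-3, -2.6, 0], "turn": [0, 0, 0], "grip": 0}, {"slide": [-3, -2.6, 0], "turn": [0, 0, 0], "grip": 0}, {"slide": [-3, -2.6, 0], "turn": [0, 0, 0], "grip": 0}, {"slide": [-3, -2.6, 0], "turn": [0, 0, 0], "grip": 0}, {"slide": [-3, -2.6, 0], "turn": [0, 0, 0], "grip": 0}, {"slide": [-3, -2.6, 0], "turn": [0, 0, 0], "grip": 0}, {"slide": [-3, -2.6, 0], "turn": [0, 0, 0], "grip": 0}, {"slide": [-3, -2.6, 0], "turn": [0, 0, 0], "grip": 0}, {"slide": [-3, -2.6, 0], "turn": [0, 0, 0], "grip": 0}, {"slide": [-3, -2.6, 0], "turn": [0, 0, 0], "grip": 0}, {"slide": [-3, -2.6, 0], "turn": [0, 0, 0], "grip": 0}, {"slide": [-3, -2.6, 0], "turn": [0, 0, 0], "grip": 0}, {"slide": [-3, -2.6, 0], "turn": [0, 0, 0], "grip": 110}, {"slide": [-3, -2.6, 0], "turn": [0, 0, 0], "grip": 110}]}}

```text
time_s: 1.82
eef_pos: [501.5, 140.7, 249.7]
orientation: [0.0, 0.796, -0.605, 0.0]
force: [0.3, -0.7, 1.2]
opening: 0.751
```

>>> {"method": "carry_out", "body": {"moves": [{"slide": [0, 0, 0], "turn": [0, 0, -0.12], "grip": 110}, {"slide": [0, 0, 0], "turn": [0, 0, -0.12], "grip": 110}, {"slide": [0, 0, 0], "turn": [0, 0, -0.12], "grip": 110}, {"slide": [0, 0, 0], "turn": [0, 0, -0.12], "grip": 110}, {"slide": [0, 0, 0], "turn": [0, 0, -0.12], "grip": 110}, {"slide": [0, 0, 0], "turn": [0, 0, -0.12], "grip": 110}, {"slide": [0, 0, 0], "turn": [0, 0, -0.12], "grip": 110}, {"slide": [0, 0, 0], "turn": [0, 0, -0.12], "grip": 110}, {"slide": [0, 0, 0], "turn": [0, 0, -0.12], "grip": 110}, {"slide": [0, 0, 0], "turn": [0, 0, -0.12], "grip": 110}, {"slide": [0, 0, 0], "turn": [0, 0, -0.12], "grip": 110}, {"slide": [0, 0, 0], "turn": [0, 0, -0.12], "grip": 110}, {"slide": [0, 0, 0], "turn": [0, 0, -0.12], "grip": 110}, {"slide": [0, 0, 0], "turn": [0, 0, -0.12], "grip": 110}, {"slide": [0, 0, 0], "turn": [0, 0, -0.12], "grip": 110}, {"slide": [0, 0, 0], "turn": [0, 0, -0.12], "grip": 110}, {"slide": [0, 0, 0], "turn": [0, 0, -0.12], "grip": 110}, {"slide": [0, 0, 0], "turn": [0, 0, -0.12], "grip": 110}, {"slide": [0, 0, 0], "turn": [0, 0, -0.12], "grip": 110}, {"slide": [0, 0, 0], "turn": [0, 0, -0.12], "grip": 110}]}}

```text
time_s: 3.48
eef_pos: [501.0, 138.6, 249.6]
orientation: [-0.0, 0.851, 0.525, -0.0]
force: [1.2, -1.4, 0.2]
opening: 0.57
```

>>> {"method": "carry_out", "body": {"moves": [{"slide": [0, 0, 0], "turn": [0, 0, -0.095], "grip": 110}, {"slide": [0, 0, 0], "turn": [0, 0, -0.095], "grip": 110}, {"slide": [0, 0, 0], "turn": [0, 0, -0.095], "grip": 110}, {"slide": [0, 0, 0], "turn": [-0.122, 0, 0], "grip": 110}, {"slide": [0, 0, 0], "turn": [-0.122, 0, 0], "grip": 110}, {"slide": [0, 0, 0], "turn": [-0.122, 0, 0], "grip": 110}, {"slide": [0, 0, 0], "turn": [-0.122, 0, 0], "grip": 110}, {"slide": [0, 0, 0], "turn": [-0.122, 0, 0], "grip": 110}, {"slide": [0, 0, 0], "turn": [0, 0, 0], "grip": 110}, {"slide": [0, 0, 0], "turn": [0, 0, 0], "grip": 110}]}}

```text
time_s: 4.32
eef_pos: [499.7, 139.0, 248.4]
orientation: [0.23, 0.734, 0.61, 0.19]
force: [0.9, -0.2, 0.4]
opening: 0.57
```

```bash
sed -i 's/^P=.*/P=[585.8,46.1,-0.185]/' h.py
cat >> h.py <<'E'
def wproj(o,X):
    p=camera_params("wrist"); T=p["T_tool_cam"]; Y=Rw(o["orientation"]).inv().apply(np.array(X)-o["eef_pos"])
    Y=T[:3,:3].T@(Y-T[:3,3]); return np.array([p["fx"]*Y[0]/Y[2]+p["cx"],p["fy"]*Y[1]/Y[2]+p["cy"]])
E
python3 - <<'E'
from h import *
o=get_obs(); im=capture("wrist")[:,:,::-1].copy(); cv2.imwrite("pics/w1raw.png",im)
print(o["eef_pos"],o["orientation"],o["q"].round(2))
delta(plugpt(100),Rplug())
zx=meterR()
def plug(x,y,z): 
    m=np.array([-30,75,100])+x*np.array([.819,0,.574])+y*np.array([0,1,0])+z*np.array([-.574,0,.819]); return M(P,m)
for X in[(12,14,42),(12,-14,42),(-12,14,42),(-12,-14,42),(35,35,0),(-35,35,0),(35,-35,0),(-35,-35,0)]:
    u=wproj(o,plug(*X)); print(X,u.round(0)); cv2.drawMarker(im,tuple(int(v) for v in u),(0,0,255),0,7)
for X in[(-13,-85,98),(-57,-85,98)]:
    u=wproj(o,M(P,X)); print(X,u.round(0)); cv2.drawMarker(im,tuple(int(v) for v in u),(0,255,0),0,7)
cv2.imwrite("pics/w1.png",im)
E
```

```text
[499.67389302 139.03187575 248.43708749] [0.22998305 0.73414096 0.60981687 0.19044222] [ 0.4  -0.58  1.9  -0.33  1.31 -0.98]
slide cm [-0.06 -2.83  6.38] turn [-0.003  0.    -0.001]
(12, 14, 42) [305. 190.]
(12, -14, 42) [264. 190.]
(-12, 14, 42) [305. 155.]
(-12, -14, 42) [263. 155.]
(35, 35, 0) [328. 205.]
(-35, 35, 0) [331. 117.]
(35, -35, 0) [242. 205.]
(-35, -35, 0) [238. 117.]
(-13, -85, 98) [ 91. 175.]
(-57, -85, 98) [ 66. 134.]
```

View pics/w1.png

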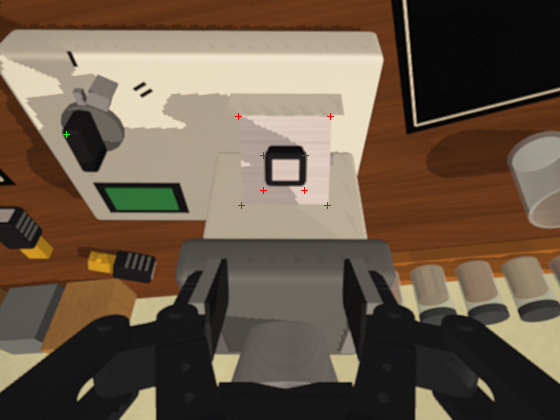

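The picture shows the plug's end plate at (286,172), against (284,172) predicted, and the socket face at (240,115)-(331,206), which fits the markers. Alignment is about 1 mm, so I go in.

>>> {"method": "carry_out", "body": {"moves": [{"slide": [0, -2.8, 0], "turn": [0, 0, 0], "grip": 110}, {"slide": [0, 0, 2.75], "turn": [0, 0, 0], "grip": 110}, {"slide": [0, 0, 2.75], "turn": [0, 0, 0], "grip": 110}, {"slide": [0, 0, 2.75], "turn": [0, 0, 0], "grip": 110}, {"slide": [0, 0, 2.75], "turn": [0, 0, 0], "grip": 110}, {"slide": [0, 0, 0.9], "turn": [0, 0, 0], "grip": 110}, {"slide": [0, 0, 0.9], "turn": [0, 0, 0], "grip": 110}, {"slide": [0, 0, 0.8], "turn": [0, 0, 0], "grip": 110}, {"slide": [0, 0, 0], "turn": [0, 0, 0], "grip": 110}, {"slide": [0, 0, 0], "turn": [0, 0, 0], "grip": 110}]}}

```text
time_s: 5.2
eef_pos: [555.7, 128.4, 123.5]
orientation: [0.231, 0.735, 0.608, 0.192]
force: [-1.1, -0.2, 0.5]
opening: 0.57
```

```bash
python3 - <<'E'
from h import *
o=get_obs(); im=capture("side")[:,:,::-1]; w=capture("wrist")[:,:,::-1]
delta(plugpt(27),Rplug()); print(o["eef_pos"])
cv2.imwrite("pics/s2.png",np.hstack([cv2.resize(im[170:320,220:400],(400,333)),cv2.resize(w[130:330,170:410],(400,333))]))
E
```

```text
slide cm [-0.07 -0.16  0.13] turn [ 0.001 -0.    -0.002]
[555.67138153 128.44480807 123.52018563]
```

View pics/s2.png

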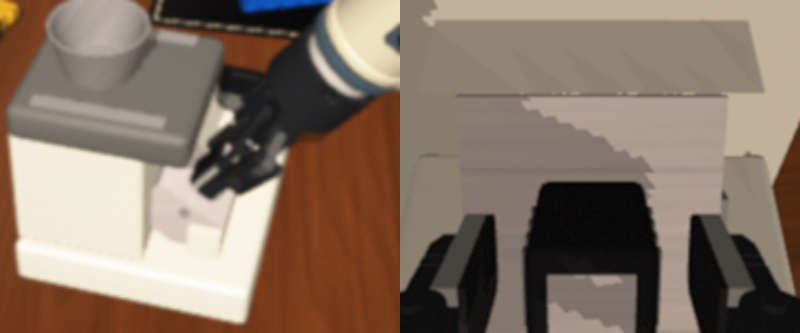

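The fingers straddle the plug centrally (plug 525–660, fingers 495/690 in the crop). Now I close, then pull.

>>> {"method": "carry_out", "body": {"moves": [{"slide": [0, -0.1, 0.1], "turn": [0, 0, 0], "grip": 110}, {"slide": [0, 0, 0], "turn": [0, 0, 0], "grip": 255}, {"slide": [0, 0, 0], "turn": [0, 0, 0], "grip": 255}, {"slide": [0, 0, 0], "turn": [0, 0, 0], "grip": 255}, {"slide": [0, 0, 0], "turn": [0, 0, 0], "grip": 255}, {"slide": [0, 0, 0], "turn": [0, 0, 0], "grip": 255}, {"slide": [0, 0, 0], "turn": [0, 0, 0], "grip": 255}]}}

```text
time_s: 5.88
eef_pos: [555.0, 128.7, 121.9]
orientation: [0.231, 0.734, 0.609, 0.192]
force: [-6.5, 0.2, 5.6]
opening: 0.32
```

>>> {"method": "carry_out", "body": {"moves": [{"slide": [0, 0, -0.3], "turn": [0, 0, 0], "grip": 255}, {"slide": [0, 0, -0.3], "turn": [0, 0, 0], "grip": 255}, {"slide": [0, 0, -0.3], "turn": [0, 0, 0], "grip": 255}, {"slide": [0, 0, -0.3], "turn": [0, 0, 0], "grip": 255}, {"slide": [0, 0, -0.3], "turn": [0, 0, 0], "grip": 255}, {"slide": [0, 0, -0.3], "turn": [0, 0, 0], "grip": 255}, {"slide": [0, 0, -0.5], "turn": [0, 0, 0], "grip": 255}, {"slide": [0, 0, -0.5], "turn": [0, 0, 0], "grip": 255}, {"slide": [0, 0, -0.5], "turn": [0, 0, 0], "grip": 255}]}}

```text
time_s: 6.63
eef_pos: [535.7, 132.1, 148.1]
orientation: [0.231, 0.735, 0.609, 0.191]
force: [0.2, -0.4, -0.1]
opening: 0.322
```

The plug is out: force is back to zero and the opening of 0.32 equals 27 mm. I pull farther and get tray moves.

>>> {"method": "carry_out", "body": {"moves": [{"slide": [0, 0, -2], "turn": [0, 0, 0], "grip": 255}, {"slide": [0, 0, -2], "turn": [0, 0, 0], "grip": 255}, {"slide": [0, 0, -2], "turn": [0, 0, 0], "grip": 255}, {"slide": [0, 0, -2], "turn": [0, 0, 0], "grip": 255}, {"slide": [0, 0, 0], "turn": [0, 0, 0], "grip": 255}, {"slide": [0, 0, 0], "turn": [0, 0, 0], "grip": 255}]}}

```text
time_s: 7.13
eef_pos: [491.2, 141.0, 214.9]
orientation: [0.231, 0.734, 0.609, 0.193]
force: [0.2, -0.0, -1.2]
opening: 0.323
```

```bash
python3 - <<'E'
from h import *
o=get_obs(); print(o["eef_pos"],o["opening"],o["q"].round(2)); delta([432,347,150],Rplug())
# tray by rim fit using saved images
t=cv2.imread("pics/top0.png");s=cv2.imread("pics/side0.png")
cv2.imwrite("pics/c3.png",np.hstack([cv2.resize(t[250:345,95:190],(400,400),interpolation=cv2.INTER_CUBIC),cv2.resize(s[320:420,310:450],(400,286),interpolation=cv2.INTER_CUBIC).copy() if 0 else cv2.resize(s[320:420,325:450],(400,400),interpolation=cv2.INTER_CUBIC)]))
E
```

```text
[491.222346   141.03153765 214.88921581] 0.3229472610698185 [ 0.42 -0.61  1.98 -0.35  1.26 -0.95]
slide cm [ 19.14 -11.62  -0.19] turn [ 0.001 -0.001 -0.002]
```

View pics/c3.png

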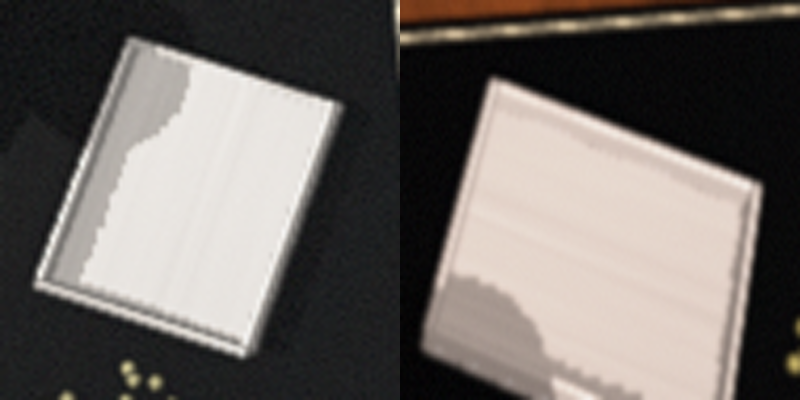

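```bash
python3 - <<'E'
from h import *
A=(75,65,20);B=(75,-65,20);C=(-75,-65,20);D=(-75,65,20)
L=[("top",(125.6,258.8),A),("top",(176.2,274.5),B),("top",(153.9,334.6),C),("top",(103.6,318.4),D),("side",(353.4,339.5),B),("side",(438.1,365.8),C),("side",(331.9,407.5),A)]
r=least_squares(lambda p:np.concatenate([proj(c,M(p,X))-u for c,u,X in L]),[430,347,-.3],x_scale=[100,100,.1]); print(r.x.round(2)); print(r.fun.reshape(-1,2).round(1))
print(tri([(L[1][0],L[1][1]),(L[4][0],L[4][1])]).round(0),tri([(L[2][0],L[2][1]),(L[5][0],L[5][1])]).round(0))
E
```

```text
[ 4.3029e+02  3.5340e+02 -2.8000e-01]
[[-1.9  0.9]
 [-2.9  0. ]
 [-0.9  0.2]
 [-1.5  0.9]
 [-1.2  0.3]
 [-1.2 -0.5]
 [ 0.8 -4.7]]
[483. 265.  14.] [339. 310.  17.]
```

>>> {"method": "carry_out", "body": {"moves": [{"slide": [1.95, -1.16, 0], "turn": [0, 0, 0], "grip": 255}, {"slide": [1.95, -1.16, 0], "turn": [0, 0, 0], "grip": 255}, {"slide": [1.95, -1.16, 0], "turn": [0, 0, 0], "grip": 255}, {"slide": [1.95, -1.16, 0], "turn": [0, 0, 0], "grip": 255}, {"slide": [1.95, -1.16, 0], "turn": [0, 0, 0], "grip": 255}, {"slide": [1.95, -1.16, 0], "turn": [0, 0, 0], "grip": 255}, {"slide": [1.95, -1.16, 0], "turn": [0, 0, 0], "grip": 255}, {"slide": [1.95, -1.16, 0], "turn": [0, 0, 0], "grip": 255}, {"slide": [1.95, -1.16, 0], "turn": [0, 0, 0], "grip": 255}, {"slide": [1.95, -1.16, 0], "turn": [0, 0, 0], "grip": 255}, {"slide": [0, 0, 0], "turn": [-0.118, 0, 0], "grip": 255}, {"slide": [0, 0, 0], "turn": [-0.118, 0, 0], "grip": 255}, {"slide": [0, 0, 0], "turn": [-0.118, 0, 0], "grip": 255}, {"slide": [0, 0, 0], "turn": [-0.118, 0, 0], "grip": 255}, {"slide": [0, 0, 0], "turn": [0, 0, 0], "grip": 255}, {"slide": [0, 0, 0], "turn": [0, 0, 0], "grip": 255}]}}

```text
time_s: 8.47
eef_pos: [432.9, 349.1, 143.1]
orientation: [0.396, 0.659, 0.55, 0.325]
force: [1.1, -0.5, -1.3]
opening: 0.319
```

```bash
python3 - <<'E'
from h import *
o=get_obs(); print(o["eef_pos"],o["opening"],o["q"].round(2)); print(Rw(o["orientation"]).as_matrix().round(3))
delta([431,350,36])
s=capture("side")[:,:,::-1];w=capture("wrist")[:,:,::-1]
cv2.imwrite("pics/s4.png",np.hstack([cv2.resize(s[220:420,230:500],(400,296)),cv2.resize(w,(395,296))]))
E
```

```text
[432.9147907  349.14144436 143.13986395] 0.3189799419884267 [ 1.13 -0.25  2.05 -1.12  1.24  0.08]
[[ 0.184  0.468  0.865]
 [ 0.983 -0.081 -0.165]
 [-0.007  0.88  -0.475]]
slide cm [ 0.12 -9.53  4.9 ] turn [0. 0. 0.]
```

View pics/s4.png

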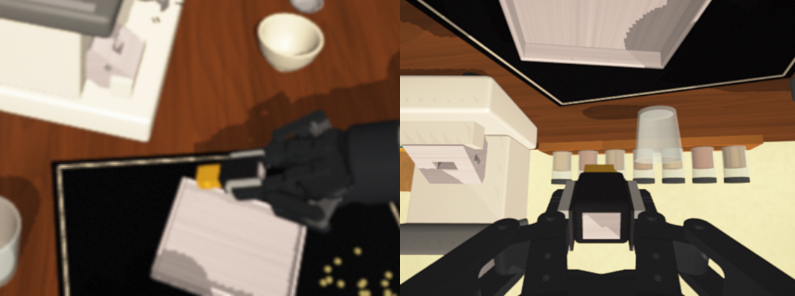

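>>> {"method": "carry_out", "body": {"moves": [{"slide": [0, -1.34, 0.68], "turn": [0, 0, 0], "grip": 255}, {"slide": [0, -1.34, 0.68], "turn": [0, 0, 0], "grip": 255}, {"slide": [0, -1.34, 0.68], "turn": [0, 0, 0], "grip": 255}, {"slide": [0, -1.34, 0.68], "turn": [0, 0, 0], "grip": 255}, {"slide": [0, -1.34, 0.68], "turn": [0, 0, 0], "grip": 255}, {"slide": [0, -1.2, 0.62], "turn": [0, 0, 0], "grip": 255}, {"slide": [0, 0, 0], "turn": [0, 0, 0], "grip": 255}, {"slide": [0, -0.35, 0.19], "turn": [0, 0, 0], "grip": 255}, {"slide": [0, -0.35, 0.19], "turn": [0, 0, 0], "grip": 255}, {"slide": [0, 0, 0], "turn": [0, 0, 0], "grip": 255}, {"slide": [0, 0, 0], "turn": [0, 0, 0], "grip": 255}]}}

```text
time_s: 9.48
eef_pos: [433.0, 350.3, 51.5]
orientation: [0.396, 0.66, 0.547, 0.329]
force: [-0.7, -0.9, -1.0]
opening: 0.317
```

>>> {"method": "carry_out", "body": {"moves": [{"slide": [0, -0.22, 0.12], "turn": [0, 0, 0], "grip": 255}, {"slide": [0, -0.22, 0.12], "turn": [0, 0, 0], "grip": 255}, {"slide": [0, -0.22, 0.12], "turn": [0, 0, 0], "grip": 255}, {"slide": [0, -0.22, 0.12], "turn": [0, 0, 0], "grip": 255}, {"slide": [0, 0, 0], "turn": [0, 0, 0], "grip": 255}, {"slide": [0, 0, 0], "turn": [0, 0, 0], "grip": 255}]}}

```text
time_s: 9.98
eef_pos: [432.6, 349.8, 40.2]
orientation: [0.397, 0.66, 0.547, 0.328]
force: [-0.7, 0.3, -1.5]
opening: 0.32
```

>>> {"method": "carry_out", "body": {"moves": [{"slide": [0, -0.22, 0.12], "turn": [0, 0, 0], "grip": 255}, {"slide": [0, -0.22, 0.12], "turn": [0, 0, 0], "grip": 255}, {"slide": [0, 0, 0], "turn": [0, 0, 0], "grip": 255}, {"slide": [0, 0, 0], "turn": [0, 0, 0], "grip": 255}]}}

```text
time_s: 10.32
eef_pos: [432.7, 349.8, 35.3]
orientation: [0.397, 0.66, 0.547, 0.328]
force: [-0.1, -0.6, -1.1]
opening: 0.319
```

>>> {"method": "carry_out", "body": {"moves": [{"slide": [0, -0.13, 0.07], "turn": [0, 0, 0], "grip": 255}, {"slide": [0, -0.13, 0.07], "turn": [0, 0, 0], "grip": 255}, {"slide": [0, 0, 0], "turn": [0, 0, 0], "grip": 255}, {"slide": [0, 0, 0], "turn": [0, 0, 0], "grip": 255}]}}

```text
time_s: 10.65
eef_pos: [433.2, 350.3, 33.9]
orientation: [0.397, 0.66, 0.546, 0.329]
force: [-2.5, -1.1, 5.2]
opening: 0.316
```

```bash
python3 - <<'E'
from h import *
o=get_obs(); print(o["eef_pos"],o["force"],o["q"].round(2))
s=capture("side")[:,:,::-1];w=capture("top")[:,:,::-1]
cv2.imwrite("pics/s5.png",np.hstack([cv2.resize(s[300:420,300:480],(450,300)),cv2.resize(w[250:350,85:200],(345,300))]))
E
```

```text
[433.18017576 350.3159372   33.9209127 ] [-2.49335199 -1.08112879  5.17944948] [ 1.13 -0.05  2.11 -1.22  1.14  0.34]
```

View pics/s5.png

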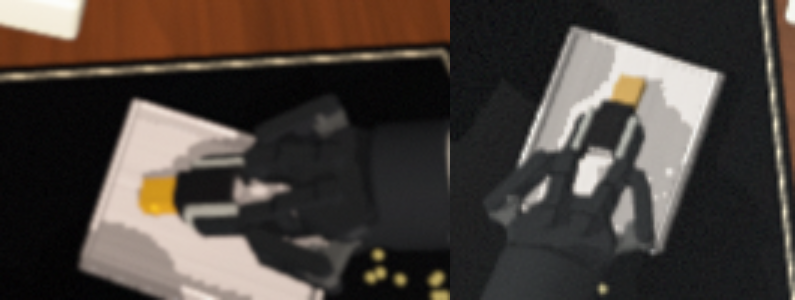

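The blade tip rests on the tray floor (5 N) inside the walls. I release it.

>>> {"method": "carry_out", "body": {"moves": [{"slide": [0, 0, 0], "turn": [0, 0, 0], "grip": 165}, {"slide": [0, 0, 0], "turn": [0, 0, 0], "grip": 150}, {"slide": [0, 0, 0], "turn": [0, 0, 0], "grip": 130}, {"slide": [0, 0, 0], "turn": [0, 0, 0], "grip": 110}, {"slide": [0, 0, 0], "turn": [0, 0, 0], "grip": 110}, {"slide": [0, 0, 0], "turn": [0, 0, 0], "grip": 110}, {"slide": [0, 0, 0], "turn": [0, 0, 0], "grip": 110}]}}

```text
time_s: 11.33
eef_pos: [432.8, 349.9, 32.5]
orientation: [0.397, 0.66, 0.547, 0.329]
force: [0.2, -0.5, -1.1]
opening: 0.572
```

```bash
python3 - <<'E'
from h import *
o=get_obs(); print(o["eef_pos"],o["force"])
s=capture("side")[:,:,::-1];w=capture("wrist")[:,:,::-1]
cv2.imwrite("pics/s6.png",np.hstack([cv2.resize(s[320:420,330:480],(450,300)),cv2.resize(w[150:420,130:440],(345,300))]))
E
```

```text
[432.77142523 349.92135046  32.51788185] [ 0.22685874 -0.50896327 -1.12720018]
```

View pics/s6.png

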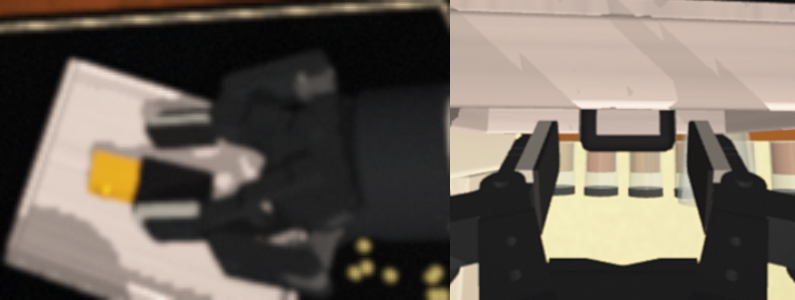

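The plug lies flat in the tray, free between the open fingers. I retreat upward and go upright.

>>> {"method": "carry_out", "body": {"moves": [{"slide": [0, 0.88, -0.47], "turn": [0, 0, 0], "grip": 110}, {"slide": [0, 0.88, -0.47], "turn": [0, 0, 0], "grip": 110}, {"slide": [0, 1.76, -0.95], "turn": [0, 0, 0], "grip": 110}, {"slide": [0, 1.76, -0.95], "turn": [0, 0, 0], "grip": 110}, {"slide": [0, 3.2, -1.7], "turn": [0, 0, 0], "grip": 110}, {"slide": [0, 3.2, -1.7], "turn": [0, 0, 0], "grip": 110}, {"slide": [0, 3.2, -1.7], "turn": [0, 0, 0], "grip": 110}, {"slide": [0, 3.2, -1.7], "turn": [0, 0, 0], "grip": 110}, {"slide": [0, 3.2, -1.7], "turn": [0, 0, 0], "grip": 110}, {"slide": [0, 0, 0], "turn": [0.12, 0, 0], "grip": 110}, {"slide": [0, 0, 0], "turn": [0.12, 0, 0], "grip": 110}, {"slide": [0, 0, 0], "turn": [0.12, 0, 0], "grip": 110}, {"slide": [0, 0, 0], "turn": [0.12, 0, 0], "grip": 110}, {"slide": [0, 0, 0], "turn": [0.12, 0, 0], "grip": 110}, {"slide": [0, 0, 0], "turn": [0.12, 0, 0], "grip": 110}, {"slide": [0, 0, 0], "turn": [0.12, 0, 0], "grip": 110}, {"slide": [0, 0, 0], "turn": [0.12, 0, 0], "grip": 110}, {"slide": [0, 0, 0], "turn": [0.12, 0, 0], "grip": 110}, {"slide": [0, 0, 0], "turn": [0, 0, 0], "grip": 110}]}}

```text
time_s: 13.02
eef_pos: [434.9, 348.6, 273.8]
orientation: [-0.001, 0.771, 0.637, -0.001]
force: [0.6, -0.3, -0.6]
opening: 0.573
```

```bash
python3 - <<'E'
from h import *
o=get_obs(); print(o["eef_pos"],o["q"].round(2))
k=M(P,(-35,-85,95)); print(k)
m=meterR(); R=Ro.from_matrix(np.c_[m.apply([0,1,0]),m.apply([1,0,0]),[0,0,-1]])
delta([k[0],k[1],230],R)
E
```

```text
[434.94418476 348.58447359 273.8107197 ] [ 0.61 -0.02  1.3   0.    1.86 -0.77]
[535.76177588 -31.01145263  95.        ]
slide cm [-35.38  17.07   4.35] turn [-0.003  0.    -0.005]
```

>>> {"method": "carry_out", "body": {"moves": [{"slide": [-3.54, 1.7, 0], "turn": [0, 0, 0], "grip": 110}, {"slide": [-3.54, 1.7, 0], "turn": [0, 0, 0], "grip": 110}, {"slide": [-3.54, 1.7, 0], "turn": [0, 0, 0], "grip": 110}, {"slide": [-3.54, 1.7, 0], "turn": [0, 0, 0], "grip": 110}, {"slide": [-3.54, 1.7, 0], "turn": [0, 0, 0], "grip": 110}, {"slide": [-3.54, 1.7, 0], "turn": [0, 0, 0], "grip": 110}, {"slide": [-3.54, 1.7, 0], "turn": [0, 0, 0], "grip": 110}, {"slide": [-3.54, 1.7, 0], "turn": [0, 0, 0], "grip": 110}, {"slide": [-3.54, 1.7, 0], "turn": [0, 0, 0], "grip": 110}, {"slide": [-3.54, 1.7, 0], "turn": [0, 0, 0], "grip": 110}, {"slide": [0, 0, 2], "turn": [0, 0, 0], "grip": 110}, {"slide": [0, 0, 2], "turn": [0, 0, 0], "grip": 110}, {"slide": [0, 0, 0], "turn": [0, 0, 0], "grip": 110}, {"slide": [0, 0, 0], "turn": [0, 0, 0], "grip": 110}]}}

```text
time_s: 14.18
eef_pos: [533.1, -29.1, 234.0]
orientation: [0.001, 0.77, 0.638, 0.0]
force: [1.3, -0.1, 0.4]
opening: 0.566
```

```bash
python3 - <<'E'
from h import *
o=get_obs(); print(o["eef_pos"],o["q"].round(2))
im=capture("wrist")[:,:,::-1].copy(); cv2.imwrite("pics/w7raw.png",im)
for X in[(-13,-78,98),(-57,-78,98),(-13,-92,98),(-57,-92,98)]:
    u=wproj(o,M(P,X)); print(X,u.round(0)); cv2.drawMarker(im,tuple(int(v) for v in u),(0,0,255),0,5)
cv2.imwrite("pics/w7.png",cv2.resize(im[100:300,180:400],(660,600)))
E
```

```text
[533.14552416 -29.08194862 233.98799757] [-0.12 -0.09  1.44 -0.    1.79 -1.5 ]
(-13, -78, 98) [293. 234.]
(-57, -78, 98) [293. 177.]
(-13, -92, 98) [274. 234.]
(-57, -92, 98) [273. 177.]
```

View pics/w7.png

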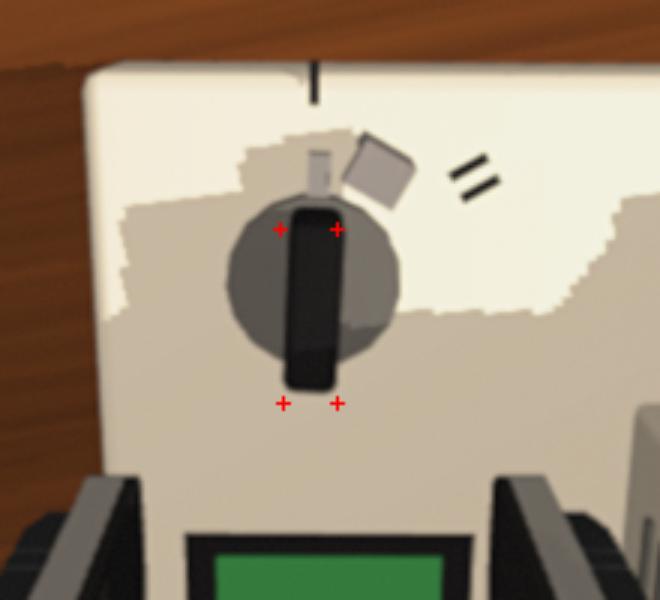

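Bar spans crop rows 208–390, disc centre is at (313,279) in the crop, i.e. px (284.3,193). That is about 3 mm toward the meter's front of the prediction, so I compute the correction from the disc and the bar's rear top edge.

```bash
python3 - <<'E'
from h import *
o=get_obs(); 
def fit(u,z): return least_squares(lambda q:wproj(o,[q[0],q[1],z])-u,[535,-31]).x
k=M(P,(-35,-85,95)); print("pred",k)
d=fit((284.3,193),70); print("disc",d)
rear=fit((180+310/3,100+390/3),98); print("rear edge mid",rear,"pred",M(P,(-13,-85,98)))
print("knob from rear",rear-meterR().apply([22,0,0])[:2])
for c in(d,rear-meterR().apply([22,0,0])[:2]): delta([*c,95])
E
```

```text
pred [535.76177588 -31.01145263  95.        ]
disc [534.56249484 -29.69347064]
rear edge mid [555.56348465 -34.30777604] pred [557.38637339 -35.05827637  98.        ]
knob from rear [533.93888713 -30.2609523 ]
slide cm [-0.06  0.05 14.04] turn [0. 0. 0.]
slide cm [-0.12 -0.   14.04] turn [0. 0. 0.]
```

Knob position agrees within 2 mm from both features. I descend and grip.

>>> {"method": "carry_out", "body": {"moves": [{"slide": [-0.08, 0.02, 2.9], "turn": [0, 0, 0], "grip": 110}, {"slide": [0, 0, 2.9], "turn": [0, 0, 0], "grip": 110}, {"slide": [0, 0, 2.9], "turn": [0, 0, 0], "grip": 110}, {"slide": [0, 0, 2.9], "turn": [0, 0, 0], "grip": 110}, {"slide": [0, 0, 0.8], "turn": [0, 0, 0], "grip": 110}, {"slide": [0, 0, 0.7], "turn": [0, 0, 0], "grip": 110}, {"slide": [0, 0, 0.7], "turn": [0, 0, 0], "grip": 110}, {"slide": [0, 0, 0], "turn": [0, 0, 0], "grip": 110}, {"slide": [0, 0, 0], "turn": [0, 0, 0], "grip": 110}]}}

```text
time_s: 14.98
eef_pos: [535.1, -30.3, 97.9]
orientation: [0.002, 0.77, 0.638, 0.001]
force: [-0.1, -0.1, 0.2]
opening: 0.564
```

>>> {"method": "carry_out", "body": {"moves": [{"slide": [0, 0, 0], "turn": [0, 0, 0], "grip": 255}, {"slide": [0, 0, 0], "turn": [0, 0, 0], "grip": 255}, {"slide": [0, 0, 0], "turn": [0, 0, 0], "grip": 255}, {"slide": [0, 0, 0], "turn": [0, 0, 0], "grip": 255}, {"slide": [0, 0, 0], "turn": [0, 0, 0], "grip": 255}, {"slide": [0, 0, 0], "turn": [0, 0, 0], "grip": 255}, {"slide": [0, 0, 0], "turn": [0, 0, 0], "grip": 255}]}}

```text
time_s: 15.57
eef_pos: [534.9, -30.5, 96.9]
orientation: [0.001, 0.77, 0.638, 0.001]
force: [2.0, -0.9, 2.8]
opening: 0.15
```

>>> {"method": "carry_out", "body": {"moves": [{"slide": [0, 0, 0.25], "turn": [0, 0, 0], "grip": 255}, {"slide": [0, 0, 0.25], "turn": [0, 0, 0], "grip": 255}, {"slide": [0, 0, 0.2], "turn": [0, 0, 0], "grip": 255}, {"slide": [0, 0, 0], "turn": [0, 0, 0], "grip": 255}, {"slide": [0, 0, 0], "turn": [0, 0, 0], "grip": 255}]}}

```text
time_s: 15.98
eef_pos: [534.9, -30.5, 90.1]
orientation: [0.002, 0.77, 0.638, 0.001]
force: [-0.2, -0.9, 8.4]
opening: 0.146
```

>>> {"method": "carry_out", "body": {"moves": [{"slide": [0, 0, 0.12], "turn": [0, 0, 0], "grip": 255}, {"slide": [0, 0, 0], "turn": [0, 0, 0], "grip": 255}, {"slide": [0, 0, 0], "turn": [0, 0, 0], "grip": 255}]}}

```text
time_s: 16.23
eef_pos: [534.9, -30.5, 89.4]
orientation: [0.002, 0.77, 0.638, 0.001]
force: [-0.6, -0.7, 9.7]
opening: 0.147
```

>>> {"method": "carry_out", "body": {"moves": [{"slide": [0, 0, 0], "turn": [0, 0, 0.06], "grip": 255}, {"slide": [0, 0, 0], "turn": [0, 0, 0.06], "grip": 255}, {"slide": [0, 0, 0], "turn": [0, 0, 0.06], "grip": 255}, {"slide": [0, 0, 0], "turn": [0, 0, 0], "grip": 255}]}}

```text
time_s: 16.57
eef_pos: [534.9, -30.4, 89.4]
orientation: [0.001, 0.825, 0.565, 0.001]
force: [-1.0, -0.4, 9.7]
opening: 0.15
```

```bash
python3 -c "
from h import *
o=get_obs();print(o['eef_pos'],o['force'],o['ft_torque'])"
```

```text
[534.91621735 -30.40810201  89.40730749] [-1.03337612 -0.38480542  9.65498263] [-0.11556825  0.12273166 -0.04665751]
```

Force stays at 9.7 N down with low torque, so I keep turning.

>>> {"method": "carry_out", "body": {"moves": [{"slide": [0, 0, 0], "turn": [0, 0, 0.06], "grip": 255}, {"slide": [0, 0, 0], "turn": [0, 0, 0.06], "grip": 255}, {"slide": [0, 0, 0], "turn": [0, 0, 0.06], "grip": 255}, {"slide": [0, 0, 0], "turn": [0, 0, 0.06], "grip": 255}, {"slide": [0, 0, 0], "turn": [0, 0, 0.06], "grip": 255}, {"slide": [0, 0, 0], "turn": [0, 0, 0.06], "grip": 255}, {"slide": [0, 0, 0], "turn": [0, 0, 0.06], "grip": 255}, {"slide": [0, 0, 0], "turn": [0, 0, 0.06], "grip": 255}, {"slide": [0, 0, 0], "turn": [0, 0, 0.06], "grip": 255}, {"slide": [0, 0, 0], "turn": [0, 0, 0.06], "grip": 255}, {"slide": [0, 0, 0], "turn": [0, 0, 0.06], "grip": 255}, {"slide": [0, 0, 0], "turn": [0, 0, 0.06], "grip": 255}, {"slide": [0, 0, 0], "turn": [0, 0, 0.06], "grip": 255}, {"slide": [0, 0, 0], "turn": [0, 0, 0.06], "grip": 255}, {"slide": [0, 0, 0], "turn": [0, 0, 0], "grip": 255}]}}

```text
time_s: 17.82
eef_pos: [535.1, -30.3, 89.4]
orientation: [0.001, 0.984, 0.179, 0.002]
force: [-0.4, 0.5, 8.3]
opening: 0.15
```

```bash
python3 -c "
from h import *
o=get_obs();print(o['eef_pos'],o['force'],o['ft_torque'],o['qd'].round(3));x=Rw(o['orientation']).apply([1,0,0]);print('turned',np.pi/2-.185-np.arctan2(x[1],x[0]))"
```

```text
[535.07175337 -30.25443436  89.37205725] [-0.3946179   0.47508907  8.30206451] [-0.02837919  0.03317983 -0.01697349] [-0.001  0.    -0.001  0.     0.    -0.081]
turned 1.024839223997281
```

>>> {"method": "carry_out", "body": {"moves": [{"slide": [0, 0, 0], "turn": [0, 0, 0.02], "grip": 255}, {"slide": [0, 0, 0], "turn": [0, 0, 0.02], "grip": 255}, {"slide": [0, 0, 0], "turn": [0, 0, 0], "grip": 255}]}}

```text
time_s: 18.07
eef_pos: [535.1, -30.2, 89.4]
orientation: [0.001, 0.987, 0.161, 0.002]
force: [-0.5, 0.2, 9.9]
opening: 0.145
```

```bash
python3 -c "
from h import *
o=get_obs();print(o['eef_pos'],o['force'],o['ft_torque'],o['qd'].round(3));x=Rw(o['orientation']).apply([1,0,0]);print('turned',np.pi/2-.185-np.arctan2(x[1],x[0]))"
```

```text
[535.11127189 -30.23569914  89.39075229] [-0.48099674  0.22657781  9.94565127] [-0.04111859 -0.01730502  0.31791228] [-0.001  0.001 -0.001 -0.001 -0.002 -0.027]
turned 1.0620998282665461
```

The torque has risen to 0.32 N·m, so it is at the stop. I let it rise, release and back off.

>>> {"method": "carry_out", "body": {"moves": [{"slide": [0, 0, -0.2], "turn": [0, 0, -0.01], "grip": 255}, {"slide": [0, 0, -0.2], "turn": [0, 0, 0], "grip": 255}, {"slide": [0, 0, -0.2], "turn": [0, 0, 0], "grip": 255}, {"slide": [0, 0, -0.2], "turn": [0, 0, 0], "grip": 255}, {"slide": [0, 0, 0], "turn": [0, 0, 0], "grip": 200}, {"slide": [0, 0, 0], "turn": [0, 0, 0], "grip": 160}, {"slide": [0, 0, 0], "turn": [0, 0, 0], "grip": 130}, {"slide": [0, 0, 0], "turn": [0, 0, 0], "grip": 130}, {"slide": [0, 0, 0], "turn": [0, 0, 0], "grip": 130}, {"slide": [0, 0, -1.5], "turn": [0, 0, 0], "grip": 130}, {"slide": [0, 0, -3], "turn": [0, 0, 0], "grip": 130}, {"slide": [0, 0, -3], "turn": [0, 0, 0], "grip": 130}, {"slide": [0, 0, -3], "turn": [0, 0, 0], "grip": 130}, {"slide": [0, 0, -3], "turn": [0, 0, 0], "grip": 130}, {"slide": [0, 0, 0], "turn": [0, 0, 0], "grip": 130}, {"slide": [0, 0, 0], "turn": [0, 0, 0], "grip": 130}]}}

```text
time_s: 19.4
eef_pos: [534.8, -30.4, 233.3]
orientation: [0.001, 0.986, 0.166, 0.003]
force: [-0.3, -0.7, -0.9]
opening: 0.487
```

```bash
python3 - <<'E'
from h import *
o=get_obs();print(o["eef_pos"],o["force"])
w=capture("wrist")[:,:,::-1];t=capture("top")[:,:,::-1]
c=(534.5,-30.2)
for z in(98,90): print(z,wproj(o,[*c,z]).round(0))
cv2.imwrite("pics/s8.png",np.hstack([cv2.resize(w[90:300,150:410],(433,350)),cv2.resize(t[250:345,95:190],(350,350))]))
E
```

```text
[534.81608421 -30.36670778 233.28019191] [-0.26213713 -0.68041704 -0.85747009]
98 [285. 202.]
90 [284. 199.]
```

View pics/s8.png

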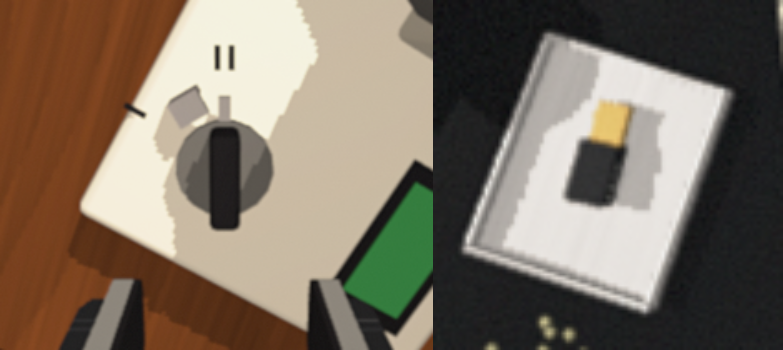

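The knob points at the double mark, and its bar (62 px, 61 before) and disc (58 px, 57 before) look as large as when it was up. The plug lies on its side in the middle of the tray.

```bash
python3 -c "
from cell import *
print(job_done())"
```

```text
the job is handed in; nothing more can be done
None
```

The job is handed in, and my last checks showed the task done at about 19.4 s on the robot's clock; the system reports no verdict.

- **Plug:** I gripped it at the socket's 35° slope and pulled it straight out. I then set the blade tip on the tray floor at about 5 N and let go. The last top picture shows the plug lying flat in the middle of the tray, clear of the fingers.
- **Knob:** I gripped it and pushed it down about 7.5 mm, at up to 10 N. I turned it clockwise until the torque rose at the stop, at about 1.06 rad by the tool's own turn. I then let it rise and released it. The last wrist picture shows it at the double mark. Its bar and disc looked as large as before pressing (62 px against 61, and 58 px against 57), so I judged that it had sprung up.
- **Tray and pan:** The tray looks unmoved in the last picture. The arm did not go near the pan after the first pass high over that side, but I took no last close look at it.

Two measurements disagreed:

- **Knob height:** The first estimate from the top and side cameras came out 12 mm too low. I dropped that reading and re-measured with the wrist camera, where disc and bar agreed within 1 mm.
- **Tray position:** The side and top views differed by about 4 mm in where the tray stood, which was harmless for placing the plug.

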